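One turn thinner on the slab roller

TASK

The next pass of clay has to come out one step thinner: with a fingertip, push the flat thickness wheel on top of the slab roller round by its upright handle, clockwise as seen from above, through exactly one full turn, so that the handle ends where it began. Only push it, gently: do not grip or force the wheel. Leave the upright drive wheel at the machine's side and the things lying on the machine where they are, and finish with the hand clear.

Things in the scene. Friction and masses are not known exactly. Their poses are not given: they have to be found in the camera images.
- wheel (a joint): Turning angle of the thickness wheel in rad. It grows as the wheel turns clockwise seen from above (which lowers the upper roller, 3 mm a turn) and may read anything from -2.6 to 2.6 at the start; one full turn adds 6.283. The screw turns freely far beyond one turn either way, has no click or stop at one turn, and its steady friction (about 0.24 N m, a push of 3.5 N on the handle) keeps it where it is left.
- wheel_casting: The thickness wheel: bright cast aluminium, lying flat (axis vertical) on the middle of the machine's bridge. Outside diameter 171 mm, rim bar 15 mm thick with its top 229 mm above the table, three spokes 120 degrees apart, hub 42 mm in diameter. Origin on the turning axis 201 mm above the table, z up; its x axis points along the spoke that carries the handle.
- wheel_hub (a point): Centre of the top of the wheel's hub, on the turning axis, 235 mm above the table (a screw head stands 5 mm higher). The grey bridge under the wheel is 100 mm by 470 mm, its top 195 mm above the table.
- handle: The upright handle of the thickness wheel: a black plastic sleeve, slightly barrel-shaped, 25 to 27 mm in diameter at its middle, standing on the end of one spoke 70 mm from the turning axis; it spins loosely on its own pin. It is 74 mm tall, from 232 to 306 mm above the table. Origin at the centre of its foot, z up along the sleeve.
- handle_top (a point): Centre of the top of the handle, 306 mm above the table, 70 mm from the wheel's axis.
- slab_roller: The bench slab roller, fixed to the table: grey frame, plywood bed 420 mm by 365 mm with its top 60 mm above the table, steel roller under a grey bridge. Origin on the table under the axis of the thickness wheel; x is the feed direction (away from the robot), y along the roller and the bridge, z up.
- drive_wheel (a joint): Turning angle of the drive wheel, a dark steel wheel 254 mm in diameter with four spokes that stands upright at the machine's -y end; its top is 262 mm above the table. 0 at the start; leave it there.
- drive_hub (a point): Outer face of the drive wheel's hub, 135 mm above the table and 292 mm from the machine's middle towards its -y end.
- gauge_block: Dark wooden block 36 x 60 x 24 mm lying loose on the bridge, 175 to 195 mm from the wheel's axis. Origin at the centre of its underside. To be left alone.
- small_jar: Small glass jar, 42 mm in diameter, 50 mm tall, standing loose on the other end of the bridge, 175 to 195 mm from the wheel's axis. Origin at the centre of its underside. To be left alone.
- slat: Wooden slat 35 x 280 x 10 mm, lying on the bed on the robot's side of the roller. Origin at the centre of its underside. To be left alone.
- tiles: Stack of four fired tiles, 100 x 100 x 34 mm in all, on the bed beyond the roller. Origin at the centre of its underside. To be left alone.

How it is judged:
By the outcome, as a careful person would: the job done as asked, in the order asked, and still so for the second after the job is handed in, with the robot touching nothing.
It also fails if it takes over 58 s, if anything falls off the work surface, if the arm or the gripper's body presses on something with over 40 N, if the wrist force passes 120 N, or if a joint passes its speed limit or range.

ROBOT

A 6-joint arm with a two-finger parallel gripper is mounted at the origin on the work surface. World frame = base frame: x ahead of the robot, y to its left, z up, the work surface at z = 0. Lengths are in m, angles in rad, forces in N, time in s.
With the tool pointing down it reaches from about 0.375 to 0.9 m from the base axis. Payload 3.1 kg.
Tool frame: the origin (TCP) lies midway between the tips of the shut fingers; the grasp point (between the pads) lies 19 mm behind it; x points along the fingers, z is the direction in which the jaws open and shut, and the axes are right-handed (so a half turn about x gives the same grasp; the last joint's range is limited). The gripper opens to 85 mm and grips with 20 to 120 N. Pads are 22 mm wide; open, the fingers measure 114 mm over their backs; the gripper's body (76 mm by 85 mm) begins 54 mm behind the grasp point. The pads swing forward as they close: fully open they stand 13 mm farther back than shut.
Start: joints at [-1.335, 0.527, 1.433, -0, 1.181, -0.178], TCP at [0.251, -0.572, 0.231] pointing down, gripper open.
Joint ranges: [-3.08, 3.08], [-0.75, 2.2], [0.22, 2.44], [-1.43, 4.57], [0, 2.65], [-2.85, 2.85]. Speed limits (rad/s): [2.79, 2.79, 3.14, 3.14, 3.14, 3.14].

INTERFACE

Orientations are given as a unit quaternion [x, y, z, w].
In Python, from plant import arm, eoat, kin, sense, vision, spot_in, silhouettes, landmark_of gives the robot as it stands. The module is installed in compiled form; this text tells all that it offers. Calls block until the motion is done:
- arm.move_ptp(position, orientation): joint-space move of the TCP to a pose.
- arm.move_straight(position, velocity=0.15, orientation=None): straight line of the TCP; orientation=None keeps the orientation; velocity is the mean speed in m/s.
- arm.set_joints(angles): joint-space move.
- eoat.set_gripper(opening, squeeze=None): opening from 0.0 (shut) to 1.0 (fully open); squeeze is the grip in N (None keeps the last); returns when the fingers have stopped.
- arm.pause(seconds).
- kin.ik(position, orientation): joint angles nearest the present ones, or None.
- sense(): the state.
- vision.camera(name): name is "scene" or "top"; returns a dict with "frame" (480x640x3 uint8, red, green, blue), "camera_matrix" (3x3 intrinsics, pixels), "D" ([k1, k2, p1, p2, k3] as OpenCV has them; the pictures are not rectified), "R" (3x3) and "t" (3): a world point X has camera coordinates R X + t. Camera axes: x right, y down, z forward; pixel columns grow to the right and rows downward; lengths in m; the calibration is good to about 2 mm. A picture is of the moment at which its call begins. There is no depth.
A pose or a line that the arm cannot do raises arm.MotionError and nothing moves.
- arm.job_done(): hands the job in, once; it reports no verdict.
Trained networks look in a picture, given as the dict that the camera call returned (one of the last four; its "shot" number tells which), for a name from the list of things; names that differ only in an ending like _2 or _b are one class to them, and where a whole thing is asked for, a point or a joint stands for the part that bears it (a point fixed in the world has none). Each returns a list of dicts, best first, with "conf" (0 to 1); they miss things now and then, are a little off and sometimes report something else, mostly with a low value. They report only what shows in the picture. A call takes as long as a camera call.
- spot_in(picture, thing): "extent" ([left, top, right, bottom] in pixels, round what is visible of it).
- silhouettes(picture, thing): "mask" (480x640 bool, what is visible of it) and "extent" ([left, top, right, bottom] in pixels, round what is visible of it).
- landmark_of(picture, thing): "position" ([row, column] in pixels: a listed point, or the origin of a listed thing).
The state is a dict: "clock": time; "qpos": joint angles; "joint_velocities": joint speeds; "joint_torque": joint torques, N m; "ee_pos": TCP position; "tool_rot": TCP orientation; "ft_force": force on the tool from outside, world axes, zero at the start; "moment": the same for the moment, N m; "gripper_width": opening from 0.0 (shut) to 1.0 (fully open).
Only numpy, scipy, OpenCV 4.12 (cv2) and the standard library are available. Lean on these libraries where they do the work, as an engineer would, in place of code of your own. Each camera call takes 0.05 s, during which the arm holds its last target.

## Working session

There is one attempt and no reset: what is moved stays moved. The work goes in short steps, each a Python script; the robot and the scene stay as the last script left them, time stands still between calls to the robot, and variables do not carry over. Pictures are saved under pics/ and viewed, and the job is handed in when it is done.

```bash
mkdir -p pics; cat > h.py <<'E'
import numpy as np, cv2
from plant import arm,eoat,kin,sense,vision,spot_in,silhouettes,landmark_of
def save(p,n): cv2.imwrite('pics/'+n,cv2.cvtColor(p['frame'],cv2.COLOR_RGB2BGR))
def ray(p,rc):
    K=np.array(p['camera_matrix']);D=np.array(p['D'],float);R=np.array(p['R']);t=np.array(p['t'])
    u=cv2.undistortPoints(np.array([[[rc[1],rc[0]]]],float),K,D)[0,0]
    d=R.T@np.array([u[0],u[1],1]); return -R.T@t,d/np.linalg.norm(d)
def atz(p,rc,z):
    c,d=ray(p,rc); return c+d*(z-c[2])/d[2]
def proj(p,X):
    r,_=cv2.Rodrigues(np.array(p['R'])); return cv2.projectPoints(np.array(X,float).reshape(-1,3),r,np.array(p['t']),np.array(p['camera_matrix']),np.array(p['D'],float))[0][:,0]
E
python3 - <<'E'
from h import *
s=sense();print(s)
for n in('scene','top'):
    p=vision.camera(n);save(p,n+'0.png');print(n,-np.array(p['R']).T@p['t'])
    for th,z in(('wheel_hub',.235),('handle_top',.306),('handle',.232),('slab_roller',0),('drive_hub',.135),('gauge_block',.195),('small_jar',.195),('tiles',.06)):
        for r in landmark_of(p,th)[:2]: print(th,round(r['conf'],2),np.round(r['position'],1),atz(p,r['position'],z).round(4))
E
```

```text
{'clock': 0.0, 'qpos': array([-1.33551138e+00,  5.28497386e-01,  1.43393110e+00, -2.13315227e-06,
        1.18136124e+00, -1.78517965e-01]), 'joint_velocities': array([-0.00031404, -0.00067719, -0.00195985,  0.00019728, -0.00204907,
       -0.00068188]), 'joint_torque': array([-2.13842824e-03, -4.42357099e+01, -1.78024095e+01, -2.11633451e-04,
        8.42261827e-03, -4.86239230e-06]), 'ee_pos': array([ 0.25115399, -0.57152847,  0.23030526]), 'tool_rot': array([ 0.38715433,  0.5926152 , -0.38608843,  0.59148497]), 'ft_force': array([-0.61666088, -0.24110728, -0.8017752 ]), 'moment': array([-0.0358315 ,  0.03990549, -0.02260628]), 'gripper_width': 1.0020283218871635}
scene [1.07211798 0.12660706 0.90580563]
wheel_hub 0.91 [225.4 267.4] [ 0.537  -0.0903  0.235 ]
handle_top 0.62 [208.9 309.7] [ 0.5488 -0.0155  0.306 ]
handle_top 0.22 [238.6 272.7] [ 0.6155 -0.0529  0.306 ]
handle 0.82 [239.7 310.8] [ 0.5477 -0.0155  0.232 ]
handle 0.31 [303.  282.2] [ 0.6717 -0.0277  0.232 ]
slab_roller 0.79 [303.  279.9] [ 0.5349 -0.0852  0.    ]
drive_hub 0.63 [239.  308.4] [ 0.4716 -0.0406  0.135 ]
drive_hub 0.58 [215.2 136.5] [ 0.4889 -0.3734  0.135 ]
gauge_block 0.81 [211.6 174. ] [ 0.5116 -0.2729  0.195 ]
gauge_block 0.65 [213.4 135.5] [ 0.5308 -0.3381  0.195 ]
small_jar 0.93 [274.1 379.6] [0.5624 0.1002 0.195 ]
tiles 0.78 [346.9 231.7] [ 0.6755 -0.1279  0.06  ]
top [0.45079739 0.00466638 1.39679767]
wheel_hub 0.66 [249.3 349.2] [ 0.5429 -0.0843  0.235 ]
handle_top 0.78 [242.6 316.4] [ 0.55   -0.0202  0.306 ]
handle 0.6 [251.4 315.2] [ 0.5399 -0.0193  0.232 ]
handle 0.47 [249.4 347.8] [ 0.543  -0.0818  0.232 ]
drive_hub 0.8 [277.4 485. ] [ 0.4884 -0.3769  0.135 ]
gauge_block 0.85 [267.  439.7] [ 0.5087 -0.2671  0.195 ]
small_jar 0.83 [245.4 256.9] [0.556  0.0948 0.195 ]
tiles 0.84 [198.3 361.7] [ 0.6698 -0.1275  0.06  ]
```

View pics/scene0.png

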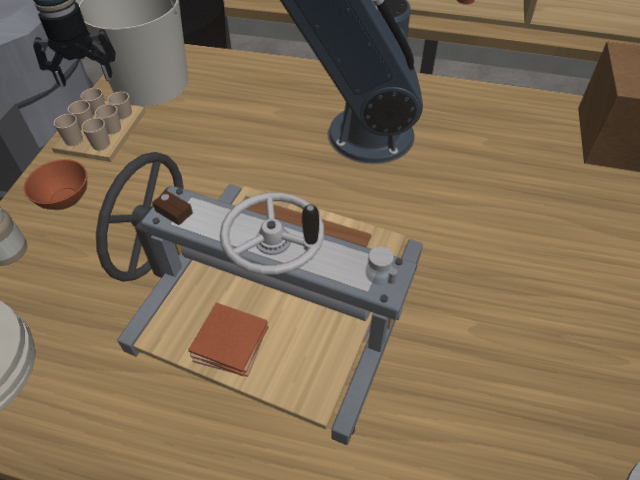

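View pics/top0.png

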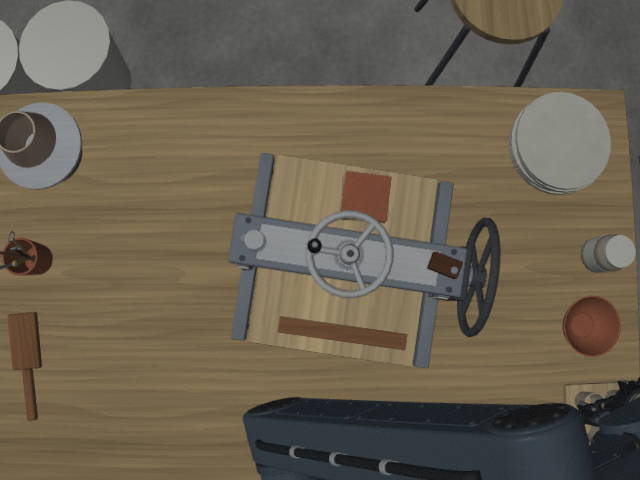

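The top view shows the hub at about (350,254) and the handle top at about (315,245), so the handle sits on the +y side. The scene view agrees. The network's hub row (249) looks about 4 px off, so I'll refine it with an overlay.

```bash
cat >> h.py <<'E'
def model(c,th):
    a=np.linspace(0,2*np.pi,73)
    P={}
    P['rim']=np.c_[c[0]+.0855*np.cos(a),c[1]+.0855*np.sin(a),0*a+.2215]
    P['hub']=np.c_[c[0]+.021*np.cos(a),c[1]+.021*np.sin(a),0*a+.235]
    h=c+.07*np.array([np.cos(th),np.sin(th)])
    P['htop']=np.c_[h[0]+.011*np.cos(a),h[1]+.011*np.sin(a),0*a+.306]
    P['hfoot']=np.c_[h[0]+.012*np.cos(a),h[1]+.012*np.sin(a),0*a+.232]
    return P
def overlay(p,c,th,name,half=70,z=6):
    im=cv2.cvtColor(p['frame'],cv2.COLOR_RGB2BGR)
    u,v=proj(p,[c[0],c[1],.235])[0].round().astype(int)
    x0,y0=u-half,v-half+8
    x0=max(x0,0);y0=max(y0,0)
    cr=cv2.resize(im[y0:y0+80+half-50,x0:x0+2*half],None,fx=5,fy=5,interpolation=cv2.INTER_CUBIC) 
    for k,col in zip(('rim','hub','htop','hfoot'),((0,255,0),(255,0,0),(0,0,255),(0,255,255))):
        q=((proj(p,model(c,th)[k])-[x0,y0]+.5)*5).astype(np.int32)
        cv2.polylines(cr,[q],True,col,1)
    cv2.imwrite('pics/'+name,cr)
E
python3 - <<'E'
from h import *
from scipy.optimize import least_squares
ps={n:vision.camera(n) for n in('scene','top')}
M={}
for n,p in ps.items():
    for th in('wheel_casting','handle'):
        r=silhouettes(p,th)
        for q in r[:2]: print(n,th,round(q['conf'],2),q['mask'].sum(),q['extent'])
        m=r[0]['mask'].astype(np.uint8); M[n,th]=m
        if th=='handle':
            ys,xs=np.nonzero(m);print('cent',ys.mean(),xs.mean(),atz(p,(ys.mean(),xs.mean()),.269))
# rim fit: outer hull points -> circle at z=.2215
pts={}
for n,p in ps.items():
    cs,_=cv2.findContours(M[n,'wheel_casting'],cv2.RETR_EXTERNAL,cv2.CHAIN_APPROX_NONE)
    h=cv2.convexHull(max(cs,key=cv2.contourArea))[:,0]
    w=np.array([atz(p,(v,u),.2215)[:2] for u,v in h]); pts[n]=w
    f=least_squares(lambda x:np.hypot(*(w-x[:2]).T)-x[2],[.54,-.085,.0855],loss='soft_l1',f_scale=.001)
    print(n,f.x.round(4),np.abs(f.fun).max())
E
```

```text
scene wheel_casting 0.72 3784 [218.4, 192.2, 324.6, 274.4]
scene handle 0.83 552 [300.5, 209.6, 316.6, 241.1]
scene handle 0.19 46868 [95.5, 153.8, 422.4, 445.3]
cent 225.05797101449275 310.1123188405797 [ 0.54874402 -0.01562839  0.269     ]
top wheel_casting 0.85 2751 [304.8, 211.9, 392.8, 299.2]Traceback (most recent call last):
  File "<stdin>", line 9, in <module>
IndexError: list index out of range
```

```bash
python3 - <<'E'
from h import *
from scipy.optimize import least_squares
for n in('scene','top'):
    p=vision.camera(n)
    m=silhouettes(p,'wheel_casting')[0]['mask'].astype(np.uint8)
    cs,_=cv2.findContours(m,cv2.RETR_EXTERNAL,cv2.CHAIN_APPROX_NONE)
    h=cv2.convexHull(max(cs,key=cv2.contourArea))[:,0]
    w=np.array([atz(p,(v,u),.2215)[:2] for u,v in h])
    f=least_squares(lambda x:np.hypot(*(w-x[:2]).T)-x[2],[.54,-.085,.0855],loss='soft_l1',f_scale=.001)
    print(n,f.x.round(4),np.abs(f.fun).max())
    c=np.array([.537,-.0855]); overlay(p,c,np.arctan2(.068,.0105),n+'_ov.png')
    np.savez('ref_'+n+'.npz',**{k:np.array(v) for k,v in p.items()})
E
```

```text
scene [ 0.5345 -0.0846  0.0859] 0.0022373641353770207
top [ 0.5361 -0.0851  0.0851] 0.0018020469030538694
```

```bash
python3 - <<'E'
from h import *
for n in('scene','top'):
    p=dict(np.load('ref_'+n+'.npz'))
    overlay(p,np.array([.5355,-.085]),np.arctan2(.0685,.013),n+'_ov2.png')
a,b=[cv2.imread(f'pics/{n}_ov2.png') for n in('scene','top')]
print(a.shape)
cv2.imwrite('pics/ov2.png',cv2.resize(np.vstack([a,b]),None,fx=.58,fy=.58,interpolation=cv2.INTER_AREA))
E
```

```text
(500, 700, 3)
```

View pics/ov2.png

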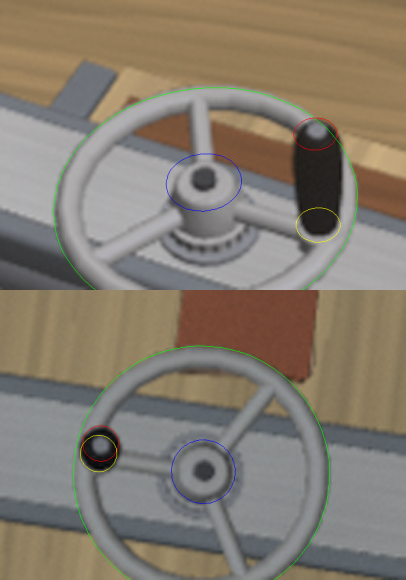

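View pics/top_ov2.png

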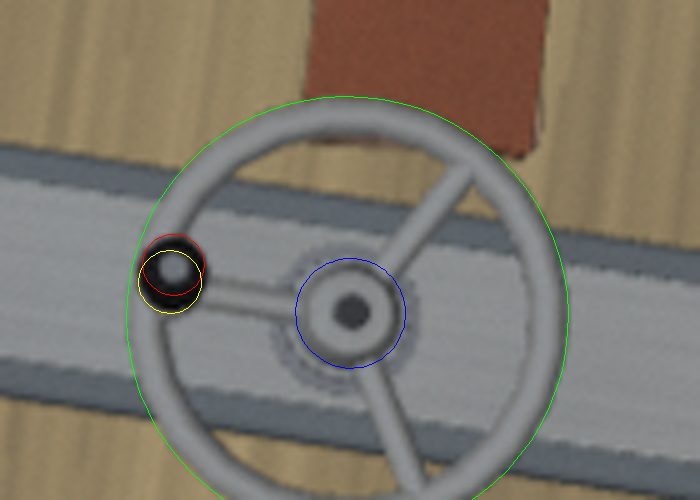

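Both overlays fit: hub (0.5355, -0.085) and handle angle about 1.383 rad. Next I'll check IK and the joint-6 range around the circle.

```bash
cat >> h.py <<'E'
from scipy.spatial.transform import Rotation as Rot
C=np.array([.5355,-.085]); TH0=np.arctan2(.0685,.013); ZT=.262
def quat(phi):
    x=np.array([0,0,-1.]);z=np.array([np.cos(phi),np.sin(phi),0]);return Rot.from_matrix(np.c_[x,np.cross(z,x),z]).as_quat()
def pos(psi,z=ZT,r=.070): return np.array([C[0]+r*np.cos(psi),C[1]+r*np.sin(psi),z])
E
python3 - <<'E'
from h import *
for d in np.radians(np.arange(-180,181,30)):
    q=kin.ik(pos(TH0),quat(d)); print(int(np.degrees(d).round()),None if q is None else q.round(2))
for d in np.radians(np.arange(0,360,45)):
    q=kin.ik(pos(d),quat(np.pi/2)); print(int(np.degrees(d).round()),None if q is None else q.round(2))
E
```

```text
-180 None
-150 [-0.23  0.39  1.59 -0.    1.16  2.38]
-120 [-0.23  0.39  1.59 -0.    1.16  1.86]
-90 [-0.23  0.39  1.59 -0.    1.16  1.34]
-60 [-0.23  0.39  1.59 -0.    1.16  0.81]
-30 [-0.23  0.39  1.59 -0.    1.16  0.29]
0 [-0.23  0.39  1.59 -0.    1.16 -0.23]
30 [-0.23  0.39  1.59 -0.    1.16 -0.76]
60 [-0.23  0.39  1.59 -0.    1.16 -1.28]
90 [-0.23  0.39  1.59 -0.    1.16 -1.8 ]
120 [-0.23  0.39  1.59 -0.    1.16 -2.33]
150 [-0.23  0.39  1.59 -0.    1.16 -2.85]
180 None
0 [-0.32  0.48  1.43 -0.    1.23 -1.89]
45 [-0.25  0.44  1.5  -0.    1.2  -1.82]
90 [-0.24  0.37  1.62 -0.    1.15 -1.81]
135 [-0.3   0.3   1.73 -0.    1.11 -1.87]
180 [-0.42  0.28  1.76 -0.    1.1  -1.99]
225 [-0.49  0.33  1.69 -0.    1.12 -2.06]
270 [-0.48  0.4   1.57 -0.    1.17 -2.05]
315 [-0.41  0.46  1.46 -0.    1.22 -1.98]
```

```bash
cat >> h.py <<'E'
def push(psi0,psi1,off,v=.05,step=np.radians(12),verbose=True):
    n=max(1,int(np.ceil(abs(psi1-psi0)/step)));F=[]
    for a in np.linspace(psi0,psi1,n+1)[1:]:
        arm.move_straight(pos(a),velocity=v,orientation=quat(a+off))
        s=sense();f=s['ft_force']; t=np.array([np.sin(a),-np.cos(a)]);r=np.array([np.cos(a),np.sin(a)])
        F.append((round(np.degrees(a)),round(float(f[:2]@t),1),round(float(f[:2]@r),1),round(float(f[2]),1)))
        if np.linalg.norm(f)>25: print('FORCE',F[-1]);break
    if verbose: print(F,'t',s['clock'])
E
python3 - <<'E'
from h import *
eoat.set_gripper(0.0)
p=sense()['ee_pos']
arm.move_straight([p[0],p[1],.42],velocity=.3)
a=TH0+.6
arm.move_ptp(pos(a,.42),quat(a))
arm.move_straight(pos(a,.34),velocity=.2)
s=sense();print(s['clock'],s['ft_force'].round(2),s['ee_pos'].round(4),pos(a),s['qpos'].round(2),s['gripper_width'])
for n in('scene','top'): save(vision.camera(n),n+'1.png')
E
```

```text
5.6667 [ 0.22 -0.07  0.21] [ 0.508  -0.0214  0.3405] [ 0.50744018 -0.02087008  0.262     ] [-0.26  0.25  1.57 -0.    1.32 -2.24] 0.0021970009130674495
```

View pics/scene1.png

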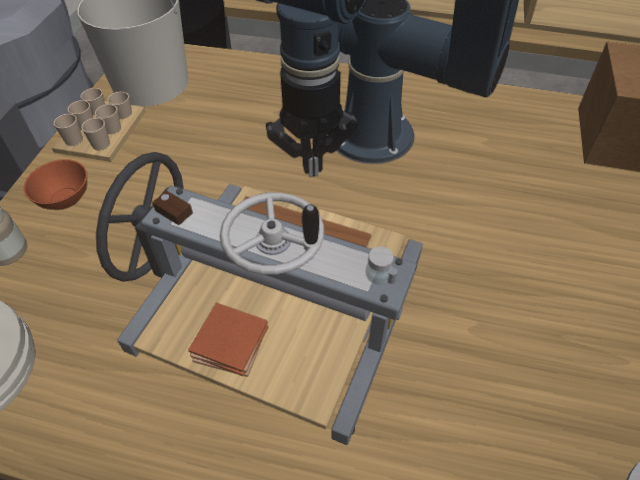

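The scene view shows the shut fingers at about (313,170), clear of the handle at (311,225). The linkages spread only along the jaw axis, so I'll keep that axis radial. Now I'll descend and push the first half.

```bash
python3 - <<'E'
from h import *
a=TH0+.6
arm.move_straight(pos(a),velocity=.12)
print(sense()['ft_force'].round(2))
push(a,a-.5,0,v=.04,step=np.radians(5))
push(a-.5,-1.2,0,v=.06)
for n in('scene','top'): save(vision.camera(n),n+'2.png')
E
```

```text
[0.37 0.16 0.09]
[(109, -0.2, -0.6, -0.3), (104, -0.2, -0.1, 0.9), (99, 0.1, 0.9, -0.2), (95, -2.9, 0.1, 0.8), (90, -2.0, -1.0, 0.1), (85, -2.2, -0.2, 0.5)] t 8.3167
[(73, 0.1, 0.7, -0.3), (61, -0.2, 0.3, -0.9), (50, -0.1, -0.4, -0.3), (38, -0.8, -0.3, -0.1), (26, -0.9, 0.5, -0.8), (14, -0.2, 0.0, 0.3), (2, -0.5, -0.1, -0.2), (-10, -0.4, -0.0, -0.7), (-21, 0.4, -0.6, 0.6), (-33, -0.6, -0.5, 0.5), (-45, -1.5, 0.5, -0.4), (-57, -1.2, 0.1, -0.3), (-69, 0.1, 0.3, -0.2)] t 13.4083
```

View pics/scene2.png

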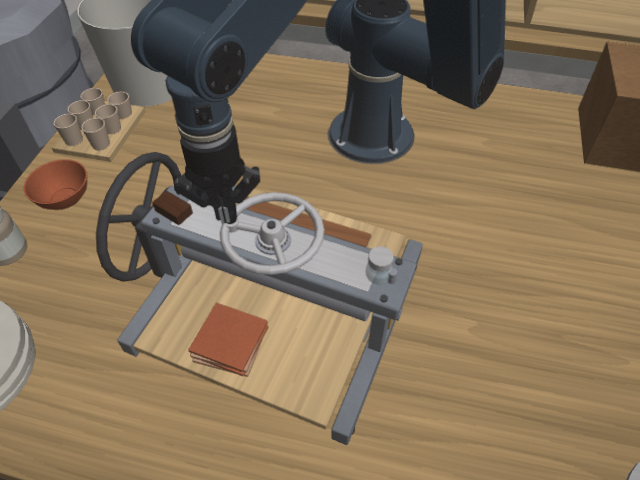

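The push worked. The wheel has turned, and the handle is now hidden just behind the fingers near (228,215). Next I'll back off, lift, look, and flip the wrist for the second half.

```bash
python3 - <<'E'
from h import *
a=-1.2
b=a+.25
arm.move_straight(pos(b),velocity=.08,orientation=quat(b))
arm.move_straight(pos(b,.33),velocity=.2)
arm.move_ptp(pos(b,.37),quat(b+np.pi))
s=sense();print(s['clock'],s['ee_pos'].round(4),s['qpos'].round(2))
for n in('scene','top'):
    p=vision.camera(n);save(p,n+'3.png')
    for r in landmark_of(p,'handle_top')[:2]:
        X=atz(p,r['position'],.306);print(n,r['conf'],r['position'],X.round(4),np.degrees(np.arctan2(*(X[:2]-C)[::-1])))
E
```

```text
17.05 [ 0.5761 -0.1419  0.3698] [-0.43  0.36  1.33  0.    1.46 -2.62]
scene 0.76 [186.3, 222.0] [ 0.5336 -0.1584  0.306 ] -91.47252357852517
top 0.67 [247.6, 393.8] [ 0.5394 -0.1593  0.306 ] -86.99837993139205
```

View pics/top3.png

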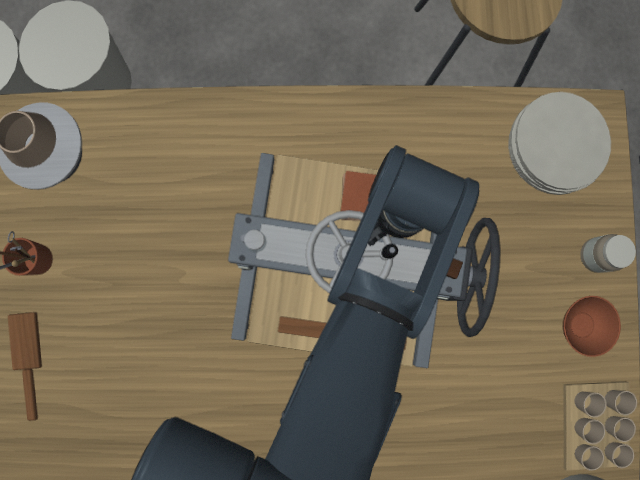

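View pics/scene3.png

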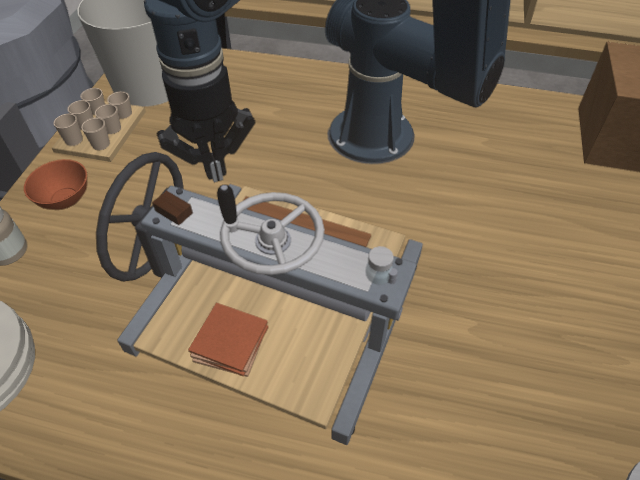

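The handle is at about -89°, as predicted for a contact lag of about 20°. Now the second half, stopping about 8° short.

```bash
python3 - <<'E'
from h import *
b=-.95
arm.move_straight(pos(b),velocity=.15)
e=np.radians(-252)
push(b,np.radians(-240),np.pi,v=.06)
push(np.radians(-240),e,np.pi,v=.025,step=np.radians(6))
# back off, up and away for a look
g=e+.3
arm.move_straight(pos(g),velocity=.08,orientation=quat(g+np.pi))
arm.move_straight(pos(g,.36),velocity=.25)
print(sense()['clock'],sense()['qpos'].round(2))
for n in('scene','top'):
    p=vision.camera(n);save(p,n+'4.png')
    np.savez('p4_'+n+'.npz',**{k:np.array(v) for k,v in p.items()})
    for r in landmark_of(p,'handle_top')[:2]:
        X=atz(p,r['position'],.306);print(n,r['conf'],r['position'],X.round(4),np.degrees(np.arctan2(*(X[:2]-C)[::-1])))
E
```

```text
[(-66, 0.1, 0.4, 0.6), (-78, -1.5, 0.1, 0.9), (-89, -1.5, 0.2, 0.2), (-101, -0.5, -1.3, 0.1), (-112, 0.4, -0.6, -0.2), (-124, -0.7, -0.0, 0.1), (-136, 0.3, -0.4, 0.4), (-147, -0.3, 0.7, 0.5), (-159, 0.3, -0.1, 0.7), (-170, -1.1, -0.4, 0.1), (-182, -0.1, -0.4, 0.4), (-194, 0.1, 0.1, 1.2), (-205, -0.3, 0.7, 0.8), (-217, 0.6, -0.4, 0.8), (-228, -0.4, 0.1, 0.9), (-240, 0.3, -0.4, -0.4)] t 24.25
[(-244, -3.2, -0.2, 1.3), (-248, -2.6, 0.1, -0.1), (-252, -2.7, -0.5, 1.3)] t 25.275
26.2667 [-0.28  0.21  1.57  0.    1.36  0.68]
scene 0.85 [200.7, 310.6] [ 0.5325 -0.0182  0.306 ] 92.59509936020036
```

View pics/scene4.png

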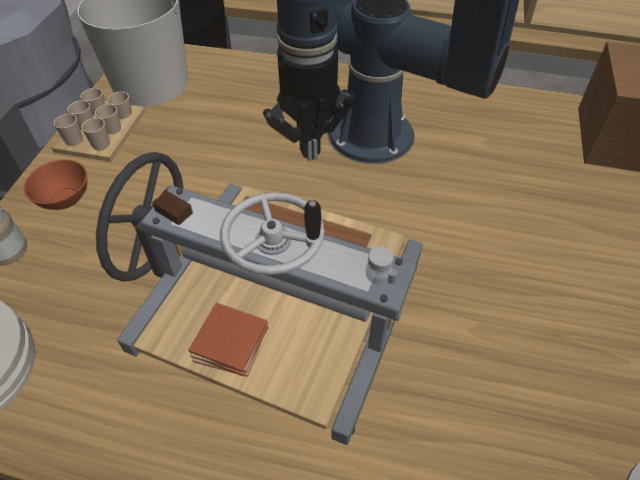

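View pics/top4.png

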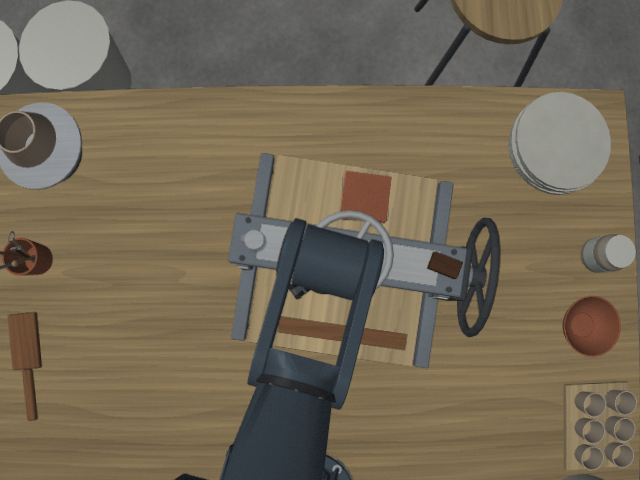

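```bash
cat >> h.py <<'E'
def angle(p,lo=40,hi=130,S=4,dbg=False):
    g=cv2.cvtColor(p['frame'],cv2.COLOR_RGB2GRAY).astype(float)
    dark=np.clip((95-g)/60,0,1)
    u,v=proj(p,[C[0],C[1]+.068,.27])[0].astype(int)
    x0,y0,w=u-35,v-40,80
    d=cv2.resize(dark[y0:y0+w,x0:x0+w],None,fx=S,fy=S,interpolation=cv2.INTER_LINEAR)
    a=np.linspace(0,2*np.pi,40);best=[]
    ths=np.radians(np.arange(lo,hi,.5))
    for th in ths:
        h=C+.07*np.array([np.cos(th),np.sin(th)])
        P=np.vstack([np.c_[h[0]+r*np.cos(a),h[1]+r*np.sin(a),0*a+z] for r,z in((.0115,.236),(.013,.269),(.0105,.304))])
        q=((proj(p,P)-[x0,y0]+.5)*S-.5).round().astype(np.int32)
        m=np.zeros_like(d);cv2.fillConvexPoly(m,cv2.convexHull(q),1.)
        m2=cv2.dilate(m,np.ones((25,25)))-m
        best.append((d*m).sum()/m.sum()-(d*m2).sum()/m2.sum())
    b=np.array(best);i=b.argmax();sl=slice(max(i-8,0),i+9)
    k=np.polyfit(np.degrees(ths[sl]),b[sl],2)
    return round(-k[1]/2/k[0],2),round(float(b[i]),3)
E
python3 - <<'E'
from h import *
L=lambda f:dict(np.load(f))
for n in('scene','top'):
  print(n,angle(L(f'ref_{n}.npz')),angle(L(f'p4_{n}.npz')))
def mask_c(p):
    m=silhouettes(p,'handle')[0]['mask'];ys,xs=np.nonzero(m);X=atz(p,(ys.mean(),xs.mean()),.269);return X,np.degrees(np.arctan2(*(X[:2]-C)[::-1]))
print(mask_c(vision.camera('scene')))
X=np.array([ 0.54874402 -0.5355, -0.01562839+.085]);print(np.degrees(np.arctan2(X[1],X[0])))
E
```

```text
scene (np.float64(80.25), 0.789) (np.float64(87.89), 0.789)
top (np.float64(79.52), 0.698) (np.float64(58.6), 0.175)
(array([ 0.5379222 , -0.01529226,  0.269     ]), np.float64(88.00988783754374))
79.19149094809178
```

About 8° remain: the two fits give 7.6° and 8.8°. I'll push 6.5° more, slowly, then move fully away and compare both cameras with the reference.

```bash
cat >> h.py <<'E'
def fine(e_deg,tag):
    e=np.radians(e_deg);g=np.radians(-252)+.3
    arm.move_straight(pos(g),velocity=.15)
    s=np.radians(-250)
    arm.move_straight(pos(s),velocity=.05,orientation=quat(s+np.pi))
    push(s,e,np.pi,v=.02,step=np.radians(4))
    arm.move_straight(pos(g),velocity=.06,orientation=quat(g+np.pi))
    arm.move_straight(pos(g,.36),velocity=.25)
    j=sense()['qpos'].copy(); j[0]-=.9; arm.set_joints(j)
    print(sense()['clock'])
    for n in('scene','top'):
        p=vision.camera(n);save(p,n+tag+'.png')
        np.savez(f'p{tag}_{n}.npz',**{k:np.array(v) for k,v in p.items()})
        m=silhouettes(p,'handle')
        if m:
            ys,xs=np.nonzero(m[0]['mask']);X=atz(p,(ys.mean(),xs.mean()),.269);print(n,'mask',np.degrees(np.arctan2(*(X[:2]-C)[::-1])))
        print(n,angle(p),'ref',angle(dict(np.load(f'ref_{n}.npz'))))
E
python3 - <<'E'
from h import *
fine(-258.5,'5')
E
```

```text
[(-253, -2.2, 0.7, 1.7), (-256, -3.1, -1.4, 2.6), (-258, -2.7, -0.7, 2.4)] t 28.8583
31.6167
scene mask 82.58040889854074
scene (np.float64(81.67), 0.788) ref (np.float64(80.25), 0.789)
top mask 80.75744002647043
top (np.float64(81.13), 0.695) ref (np.float64(79.52), 0.698)
```

```bash
python3 - <<'E'
from h import *
L=lambda f:dict(np.load(f))
for n in('scene','top'):
    A,B=L(f'ref_{n}.npz'),L(f'p5_{n}.npz')
    f=lambda p:np.clip(90-cv2.cvtColor(p['frame'],cv2.COLOR_RGB2GRAY).astype(float),0,60)
    u,v=proj(A,[C[0]+.013,C[1]+.0685,.27])[0].astype(int);h=24 if n=='scene' else 14
    c=lambda p:f(p)[v-h:v+h,u-h:u+h]
    a,b=c(A),c(B)
    cen=lambda m:np.array([(m*np.arange(2*h)[None]).sum(),(m*np.arange(2*h)[:,None]).sum()])/m.sum()
    d=cen(b)-cen(a); d2=cv2.phaseCorrelate(a,b,cv2.createHanningWindow((2*h,2*h),cv2.CV_64F))
    q=lambda t:proj(A,[*(C+.07*np.array([np.cos(t),np.sin(t)])),.27])[0]
    J=(q(TH0+.05)-q(TH0-.05))/np.degrees(.1)
    print(n,d.round(2),d2,'px/deg',J.round(3),'deg',d@J/(J@J),np.array(d2[0])@J/(J@J))
    # spokes: rectified polar in plane z=.2215, r .03-.06
    r=np.linspace(.034,.060,14);t=np.radians(np.arange(0,360,.25))
    prof=[]
    for p in(A,B):
        P=np.array([[C[0]+rr*np.cos(tt),C[1]+rr*np.sin(tt),.2215] for rr in r for tt in t])
        m=proj(p,P).astype(np.float32).reshape(len(r),len(t),2)
        g=cv2.GaussianBlur(cv2.cvtColor(p['frame'],cv2.COLOR_RGB2GRAY),(0,0),.6)
        prof.append(cv2.remap(g,m[...,0],m[...,1],cv2.INTER_CUBIC).astype(float))
    for k in(-120,120):
        c0=np.degrees(TH0)+k
        idx=lambda sh:((np.arange(-60,61)+round((c0%360)*4)+sh)%1440)
        e=[((prof[1][:,idx(s)]-prof[0][:,idx(0)])**2).mean() for s in range(-24,25)]
        print(' spoke',k,'shift deg',(np.argmin(e)-24)/4,min(e)**.5, e[24]**.5)
E
```

```text
scene [ 0.47 -0.79] ((0.5779178042092674, -0.7598644587476038), 0.9294744911318072) px/deg [ 0.333 -0.556] deg 1.4248210374764843 1.4648224087238955
 spoke -120 shift deg 1.75 2.8206943136153315 7.348629891012919
 spoke 120 shift deg 1.5 2.368626101855168 12.360962277660752
top [-0.11  1.03] ((-0.023397668938779148, 1.2408053678314381), 1.0092374244987414) px/deg [-0.114  0.647] deg 1.5761860894666466 1.8645037740654888
 spoke -120 shift deg 1.5 2.6763646950873117 7.491199086556663
 spoke 120 shift deg 1.5 2.68890764458979 8.39245458604028
```

All eight estimates agree that about 1.5° remains, so one last nudge.

```bash
python3 - <<'E'
from h import *
j=sense()['qpos'].copy(); j[0]+=.9; arm.set_joints(j)
fine(-260.0,'6')
L=lambda f:dict(np.load(f))
for n in('scene','top'):
    A,B=L(f'ref_{n}.npz'),L(f'p6_{n}.npz')
    f=lambda p:np.clip(90-cv2.cvtColor(p['frame'],cv2.COLOR_RGB2GRAY).astype(float),0,60)
    u,v=proj(A,[C[0]+.013,C[1]+.0685,.27])[0].astype(int);h=24 if n=='scene' else 14
    a,b=[f(p)[v-h:v+h,u-h:u+h] for p in(A,B)]
    cen=lambda m:np.array([(m*np.arange(2*h)[None]).sum(),(m*np.arange(2*h)[:,None]).sum()])/m.sum()
    q=lambda t:proj(A,[*(C+.07*np.array([np.cos(t),np.sin(t)])),.27])[0]
    J=(q(TH0+.05)-q(TH0-.05))/np.degrees(.1)
    print(n,(cen(b)-cen(a))@J/(J@J))
    # whole-image difference in machine region
    D=cv2.absdiff(A['frame'],B['frame']).max(2)
    ys,xs=np.nonzero(D>25); print('changed px',len(ys),xs.min(),xs.max(),ys.min(),ys.max())
    sub=D[150:440,95:425] if n=='scene' else D[150:370,225:500]
    ys,xs=np.nonzero(sub>20);print('machine changed',len(ys),(xs.min(),xs.max(),ys.min(),ys.max()) if len(xs) else '')
E
```

```text
[(-253, -0.3, 0.1, -0.4), (-257, -0.1, 0.0, -0.5), (-260, -3.5, -1.4, 1.0)] t 35.7833
38.575
scene mask 80.91112163081411
scene (np.float64(80.93), 0.788) ref (np.float64(80.25), 0.789)
top (np.float64(80.38), 0.687) ref (np.float64(79.52), 0.698)
scene 0.7133668987088029
changed px 13816 32 443 0 329
machine changed 487 (np.int64(66), np.int64(303), np.int64(44), np.int64(179))
top 0.8575941362216868
changed px 23447 223 639 230 479
machine changed 95 (np.int64(82), np.int64(232), np.int64(74), np.int64(139))
```

View pics/scene6.png

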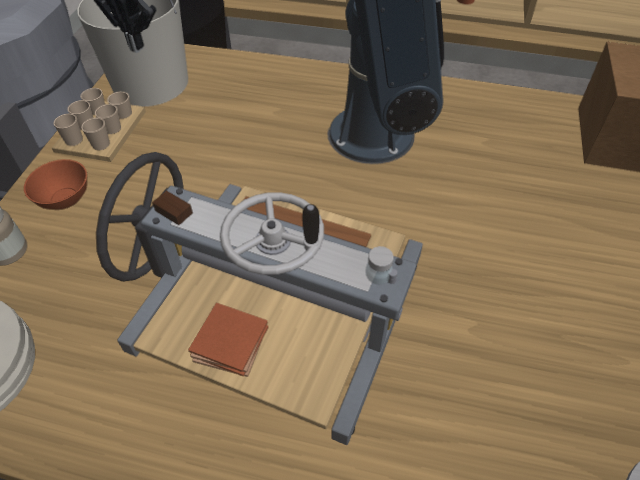

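```bash
python3 - <<'E'
from h import *
for n in('scene','top'):
    A,B=[dict(np.load(f'{k}_{n}.npz'))['frame'] for k in('ref','p6')]
    D=(cv2.absdiff(A,B).max(2)>20).astype(np.uint8)
    N,l,st,c=cv2.connectedComponentsWithStats(cv2.dilate(D,np.ones((3,3))))
    for s in st[1:]:
        if s[4]>25: print(n,s)
E
```

```text
scene [  31    0   85   88 4337]
scene [  92    0   66   53 1944]
scene [ 279    0   89  102 4131]
scene [353   1   4  10  34]
scene [ 357    0   88  136 6593]
scene [357  15  14  25 111]
scene [364 101  25  35 381]
scene [160 193  10   9  83]
scene [266 198   3   9  27]
scene [271 202   4   7  27]
scene [311 203   9  14  54]
scene [293 229  26  22 188]
scene [177 253 194  70 852]
scene [387 272   9   5  34]
top [307 237  15   9  77]
top [306 248  12   8  53]
top [449 265  10  10  86]
top [  222   368   418   112 29714]
top [608 431  32  33 850]
top [626 470  14  10  91]
```

```bash
python3 - <<'E'
from h import *
R=[]
for n,(x,y) in(('scene',(130,170)),('top',(415,240))):
    R.append(np.hstack([cv2.resize(dict(np.load(f'{k}_{n}.npz'))['frame'][y:y+55,x:x+75],None,fx=5,fy=5,interpolation=cv2.INTER_CUBIC) for k in('ref','p6')]))
cv2.imwrite('pics/blk.png',cv2.cvtColor(np.vstack(R),cv2.COLOR_RGB2BGR))
E
```

```text
(no output)
```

View pics/blk.png

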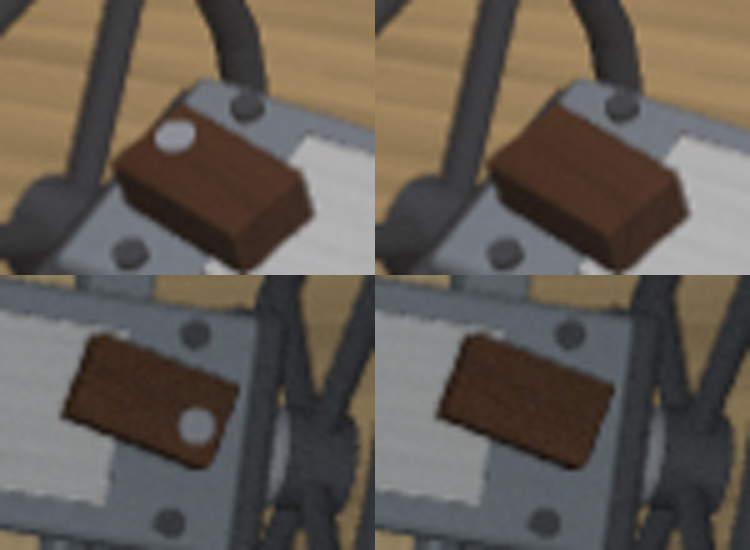

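```bash
python3 - <<'E'
import cv2,numpy as np
R=[]
for n,(x,y) in(('scene',(130,170)),('top',(415,240))):
    R.append(np.hstack([cv2.resize(cv2.imread(f'pics/{n}{k}.png')[y:y+55,x:x+65],None,fx=2,fy=2) for k in range(6+1)][:6]) )
cv2.imwrite('pics/seq.png',cv2.resize(np.vstack(R),None,fx=1,fy=1))
E
```

```text
(no output)
```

View pics/seq.png

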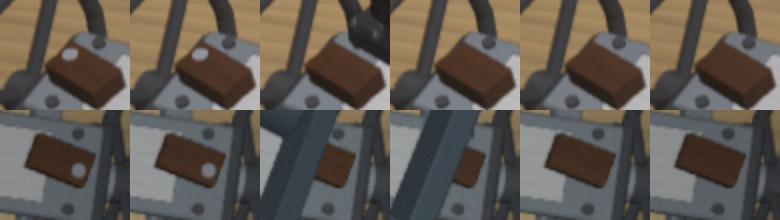

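```bash
python3 - <<'E'
from h import *
R=[]
for n,(x,y) in(('scene',(350,235)),('top',(225,215))):
    R.append(np.hstack([cv2.resize(dict(np.load(f'{k}_{n}.npz'))['frame'][y:y+55,x:x+75],None,fx=5,fy=5,interpolation=cv2.INTER_CUBIC) for k in('ref','p6')]))
cv2.imwrite('pics/jar.png',cv2.cvtColor(np.vstack(R),cv2.COLOR_RGB2BGR))
p=dict(np.load('ref_top.npz'))
print(atz(p,(270.3,454.2),.22))
p=dict(np.load('ref_scene.npz'));print(atz(p,(197,165),.22))
for n in('scene','top'):
    p=dict(np.load(f'ref_{n}.npz'))
    # mirror point of the disc about axis
    print(n,proj(p,[2*C[0]-.508,2*C[1]+.288,.215]))
E
```

```text
[ 0.50065137 -0.28999981  0.22      ]
[ 0.50299922 -0.28773197  0.22      ]
scene [[391.85265789 269.06749065]]
top [[244.14787181 241.03821214]]
```

View pics/jar.png

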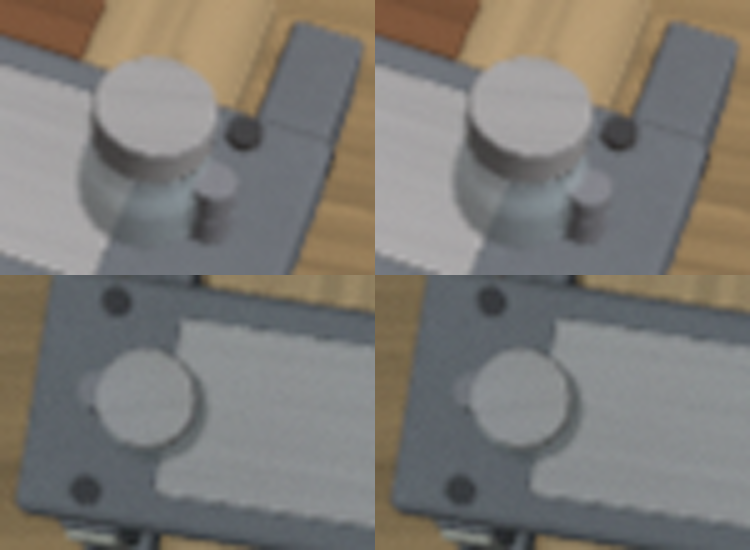

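The grey disc on the block is the tip of the roller's guide rod. It sank about 3 mm through the bridge, and its twin beside the jar did the same. The block and jar have not moved, so I'm handing in.

```bash
python3 - <<'E'
from h import *
arm.job_done(); print(sense()['clock'])
E
```

```text
the job is handed in; nothing more can be done
the job is handed in; nothing more can be done
```

I pushed the thickness wheel clockwise through one full turn by its handle, and the job is handed in. I used only the shut fingertips, in two half-turn pushes followed by two slow trims.

- **Final angle:** both cameras show the handle about 0.7–0.9° (roughly 0.013 rad) short of where it started. I left that rather than risk overshooting. The network mask for the scene camera read less consistently than the others: 1.7° short at the end, and about 2° more than the other estimates before the last trim. In the last top picture it found no handle at all.
- **Forces:** the recorded fingertip forces were about 1–4 N. They were sampled only at the end of each short move, so brief peaks in between would not show.
- **One full turn:** the guide rods at both ends of the bridge sank, as expected when the roller drops 3 mm. One rod tip had been poking up through the gauge block at the start and is now out of sight, which at first looked like something had fallen off.
- **Everything else:** comparing the start and end pictures, the drive wheel, gauge block, jar, slat and tiles have not moved.
- **Finish:** the hand was well clear of the machine, and the last reading before hand-in was about 38.6 s of the 58 s allowed.

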